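# Clear the base plate off the box and hold the lid open for tacking its stay

### The job

We are about to tack the stay onto the new steel box. First take the aluminium base plate that leans on the box's handle over to the H-beam offcut and lean it there squarely, standing on the bench on its short end, without letting it fall flat; then raise the box's lid by its bar handle, hold it still at 60 degrees open from shut, and do not let it drop. Finish while you are still holding the lid there, and leave the other things on the bench alone.

Things in the scene. Friction and masses are not known exactly. Their poses are not given: they have to be found in the camera images.
- box: Open-topped box of grey sheet steel, fixed to the bench, 150 mm deep (its x) x 220 mm wide (its y) x 90 mm high, with a hinged lid and a bow handle in front. Origin: centre of its underside, on the bench. Its x axis points from the handle (front, towards the robot) to the hinge (back); z up. It may stand on the left or the right of the bench, turned up to 12 degrees
- hinge (a point): Middle of the lid's hinge axis, at the box's back upper edge: 80 mm behind the box's centre and 90 mm above the bench. The axis runs along the box's y
- lid (a joint): Opening angle of the lid in rad: 0 shut, growing as its front edge swings up and back about the hinge, to 1.9 at most. The hinge turns freely and the lid (about 0.85 kg with its handle, sheet steel 160 x 228 mm, edges turned down 16 mm) falls shut if let go below about 90 degrees. 60 degrees open is 1.047
- handle: Bow handle of round steel bar, 12 mm thick, welded to the lid's front edge and turning with it. Origin: middle of the straight gripping bar, which runs 120 mm along the box's y (108 mm clear between the two legs) and stands 45 mm clear of the lid's edge to the bar's middle. The bar's middle lies 204 mm from the hinge axis; with the lid shut it is 86 mm above the bench, 124 mm in front of the box's centre. Its own x axis points from the bar towards the hinge, y along the bar
- plate: The base plate to be moved: bright aluminium, 8 mm thick (its x) x 110 mm wide (its y) x 170 mm long (its z), corners cut off 20 mm, five small holes, about 0.4 kg. It starts standing on a short end in front of the box, leaning back against the bar of the handle with its top about 18 degrees from upright. Origin: centre of its lower end face; z points up along the plate to its upper end, x is the thickness, roughly from the robot's side towards the box
- plate_mid (a point): Middle of that plate, 85 mm from either end
- beam: Offcut of dark steel H-beam, fixed to the bench: 100 mm deep (its x) x 160 mm long (its y) x 100 mm high, lying with its two flanges upright so that it shows a flat face 100 mm high to the robot, 50 mm in front of its centre. Origin: centre of its underside, on the bench; z up. It stands on the other side of the bench from the box, turned up to 12 degrees
- flat_plate_a: Leave alone: another base plate lying flat, 170 x 110 x 8 mm with a 16 mm high hexagon nut tacked on it, left side. Origin: centre of its underside
- flat_plate_b: Leave alone: another base plate lying flat with a nut tacked on it, right side. Origin: centre of its underside
- nut: Leave alone: loose hexagon nut, 33 mm across, 16 mm high, between the box and the beam. Origin: centre of its underside
- bolt: Leave alone: hexagon bolt standing on its head, 57 mm high, between the box and the beam. Origin: centre of its underside
- spacer: Leave alone: thick steel ring, 50 mm across, 30 mm high, between the box and the beam. Origin: centre of its underside
- stay: Leave alone: the lid stay, a flat bar 140 x 20 x 5 mm lying between the box and the beam, pointing away from the robot. Origin: centre of its underside
- hammer: Leave alone: hammer lying on the right side. Origin: under its middle
- brush: Leave alone: hand brush lying on the left side. Origin: under its middle
Mind the look-alikes: they are no part of the job. There is more than one size of the plate; the one meant has the size given above.

How it is judged:
By the outcome, as a careful person would: the job done as asked, in the order asked, and still so for the second after the job is handed in, while the arm keeps its last pose, push and grip.
It also fails if it takes over 58 s, if anything falls off the work surface, if the arm or the gripper's body presses on something with over 40 N, if the wrist force passes 120 N, or if a joint passes its speed limit or range.

### The arm

A 6-joint arm with a two-finger parallel gripper is mounted at the origin on the work surface. World frame = base frame: x ahead of the robot, y to its left, z up, the work surface at z = 0. Lengths are in m, angles in rad, forces in N, time in s.
With the tool pointing down it reaches from about 0.3 to 0.775 m from the base axis. Payload 14.6 kg.
Tool frame: the origin (TCP) lies midway between the tips of the shut fingers; the grasp point (between the pads) lies 19 mm behind it (ctrl.hold_point_z is the distance from the TCP to the grasp point, in m); z points along the fingers, x is the direction in which the jaws open and shut, and the axes are right-handed (so a half turn about z gives the same grasp; the last joint's range is limited). The gripper opens to 94 mm and grips with 3 to 60 N. Pads are 16 mm wide; open, the fingers measure 119 mm over their backs; the gripper's body (75 mm by 177 mm) begins 78 mm behind the grasp point.
Start: joints at [1.262, 0.3, 1.521, -0, 1.321, -0.067], TCP at [0.132, 0.534, 0.205] pointing down, gripper open.
Joint ranges: [-3.03, 3.03], [-0.79, 2.21], [0.23, 2.52], [-1.04, 4.18], [0, 3.07], [-2.55, 2.55]. Speed limits (rad/s): [2.22, 2.22, 2.57, 3.14, 3.14, 3.14].

### API

Orientations are given as [roll, pitch, yaw] about the fixed x, y, z axes, in that order (R = Rz(yaw) Ry(pitch) Rx(roll)).
In Python, from station import ctrl, viewer, ticket, nets gives the robot as it stands.
- The arm moves only by the tool carry_out, never from a script. Its argument "commands" is one flat list of numbers, 7 for each row, row after row: the closure, from -1 (fully open) to 1 (shut), so that 0 is half open, then the shift along the world's x, y, z in cm, then the turn, a rotation vector about the world's x, y, z in rad. In form: [gripper, tx, ty, tz, ax, ay, az, gripper, tx, ty, tz, ax, ay, az, ...]. A call has 1 to 12 rows; each row is the pose to reach, as a shift and turn from the pose measured when the call began; what a row does not reach only later rows make up. A row lasts 1/12 s, in which the tool goes at most 41.7 mm and 7.16 degrees, less where a joint would pass 70% of its speed; a pose out of reach is approached as far as the arm can. A call with a gripper value outside its range is refused whole. The fingers move at their own pace and stop on an object; "force" is the grip in N (left out, the last holds). Time passes only in rows, so rows that repeat a pose let the fingers close. It gives the time, the measured TCP pose, the force and the opening at its end, in the units of the state.
- ctrl.get_obs(): the state, without advancing time (a new reading comes with each control period).
- viewer.camera(name): name is "scene" or "top"; returns (picture, depth): 400x640x3 uint8, blue, green, red; 400x640 float32, m along the optical axis (not along the pixel's ray), 0 where there is no reading.
- viewer.camera_info(name): a dict with "fx", "fy", "cx", "cy" (pixels), "R" (3x3) and "t" (3): a world point X has camera coordinates R X + t. Camera axes: x right, y down, z forward; pixel columns grow to the right and rows downward; lengths in m; the calibration is good to about 2 mm. A picture is of the moment at which its call begins. camera_info takes no time and is no camera call.
- ticket.hand_in(): hands the job in, once; it reports no verdict.
Trained networks look in the newest picture that a camera, given by its name, has taken for a name from the list of things; names that differ only in an ending like _2 or _b are one class to them, and where a whole thing is asked for, a point or a joint stands for the part that bears it (a point fixed in the world has none). Each returns a list of dicts, best first, with "confidence" (0 to 1); they miss things now and then, are a little off and sometimes report something else, mostly with a low value. They report only what shows in the picture. A call takes as long as a camera call. They do not tell look-alikes from the thing itself.
- nets.silhouettes(camera, thing): "region" (400x640 bool, what is visible of it) and "extent" ([left, top, right, bottom] in pixels, round what is visible of it).
The state is a dict: "time_s": time; "qpos": joint angles; "joint_vel": joint speeds; "tau": joint torques, N m; "ee_pos": TCP position; "eef_rot": TCP orientation; "force": force on the tool from outside, world axes, zero at the start; "moment": the same for the moment, N m; "grip_width": finger opening in m.
Only numpy, scipy, OpenCV 4.12 (cv2) and the standard library are available. Lean on these libraries where they do the work, as an engineer would, in place of code of your own. Each camera call takes 0.05 s, during which the arm holds its last target. There are 200 camera calls.

## Working session

There is one attempt and no reset: what is moved stays moved. The work goes in short steps, Python scripts to look and compute and a tool call to move; the robot and the scene stay as the last step left them, time stands still between calls to the robot, and variables do not carry over. Pictures are saved under pics/ and viewed, about 8 in all and at most 12, crops included, and the job is handed in when it is done.

Besides the shell and the picture viewer there is one more tool, called after "Request:" by a JSON object that holds its "api" and its "payload", one argument or row to a line. carry_out: Moves the arm, as the interface text tells. Its arguments: {"type":"object","properties":{"commands":{"type":"array","items":{"type":"number"}},"force":{"type":"number"}},"required":["commands"]}

```bash
mkdir -p pics
cat > h.py <<'E'
import numpy as np, cv2
from station import ctrl, viewer, ticket, nets
def cloud(cam):
    im,d=viewer.camera(cam); c=viewer.camera_info(cam)
    v,u=np.mgrid[0:400,0:640]
    P=np.stack([(u-c['cx'])/c['fx']*d,(v-c['cy'])/c['fy']*d,d],-1)
    W=(P-np.array(c['t']))@np.array(c['R']); W[d==0]=np.nan
    return im,d,W
E
python3 - <<'E'
from h import *
ims=[]
for cam in ['scene','top']:
    im,d,W=cloud(cam); np.save(f'{cam}0.npy',W); ims.append(im)
    for th in ['box','handle','plate','beam']:
        for r in nets.silhouettes(cam,th)[:3]:
            p=W[r['region']]; p=p[~np.isnan(p[:,0])]
            print(cam,th,round(r['confidence'],2),np.round(r['extent']),len(p),np.round(np.percentile(p,[2,50,98],axis=0),3).tolist() if len(p) else '')
            if r is not None: np.save(f'm_{cam}_{th}_{int(r["extent"][0])}.npy',r['region'])
cv2.imwrite('pics/a.png',ims[0]);cv2.imwrite('pics/b.png',ims[1])
print(ctrl.get_obs())
E
```

```text
scene box 0.77 [198. 183. 294. 264.] 5197 [[0.491, -0.29, 0.008], [0.64, -0.158, 0.094], [0.691, -0.069, 0.099]]
scene handle 0.62 [247. 182. 289. 204.] 223 [[0.465, -0.241, 0.045], [0.488, -0.167, 0.092], [0.523, -0.112, 0.096]]
scene plate 0.9 [354. 199. 395. 227.] 726 [[0.288, 0.044, 0.001], [0.336, 0.109, 0.008], [0.379, 0.17, 0.011]]
scene plate 0.64 [272. 160. 330. 191.] 1140 [[0.17, -0.287, 0.004], [0.259, -0.19, 0.013], [0.349, -0.108, 0.017]]
scene plate 0.55 [254. 167. 286. 204.] 590 [[0.459, -0.235, 0.038], [0.488, -0.183, 0.123], [0.502, -0.128, 0.165]]
scene beam 0.89 [345. 232. 422. 307.] 3552 [[0.548, 0.15, 0.006], [0.638, 0.231, 0.063], [0.652, 0.305, 0.102]]
top box 0.96 [336. 122. 405. 188.] 3773 [[0.524, -0.295, 0.003], [0.604, -0.182, 0.094], [0.69, -0.074, 0.101]]
top box 0.36 [310. 118. 324. 134.] 179 [[0.687, -0.033, -0.0], [0.711, -0.012, 0.029], [0.733, 0.012, 0.037]]
top handle 0.61 [350. 173. 388. 187.] 89 [[0.485, -0.243, 0.067], [0.515, -0.12, 0.091], [0.535, -0.114, 0.099]]
top handle 0.31 [309. 119. 324. 132.] 180 [[0.687, -0.033, -0.0], [0.711, -0.009,
[... 560 characters left out ...]
.029], [0.731, 0.012, 0.038]]
{'time_s': 0.5, 'qpos': array([ 1.26240107e+00,  2.99906026e-01,  1.52101351e+00, -1.67310040e-05,
        1.32070583e+00, -6.65873556e-02]), 'joint_vel': array([ 4.94707985e-04, -2.41153594e-03,  5.30710762e-05,  1.19823511e-03,
        5.67449897e-04,  2.85084645e-06]), 'tau': array([-7.80486425e-05, -5.31348288e+01, -3.52731156e+01,  7.08661415e-02,
        2.13742093e-02, -4.14437594e-06]), 'ee_pos': array([0.13169714, 0.53398192, 0.20543655]), 'eef_rot': array([3.14157866e+00, 3.37201405e-05, 1.32899256e+00]), 'force': array([-0.30612355,  0.16530286, -0.92166646]), 'moment': array([-0.02867555,  0.02652849, -0.01879582]), 'grip_width': 0.09407941313345365}
```

View pics/a.png

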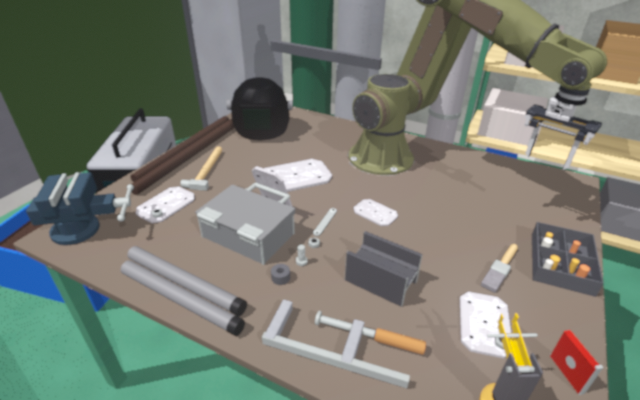

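View pics/b.png

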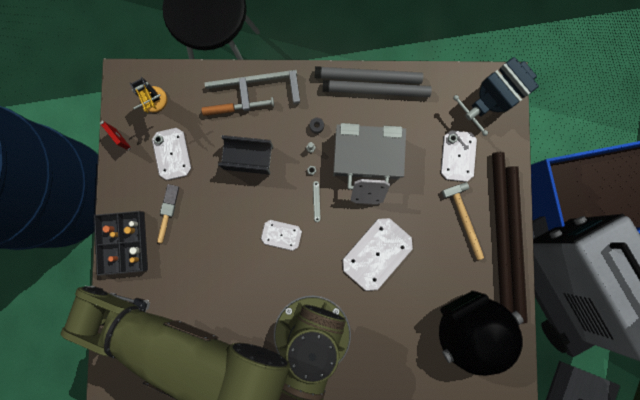

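The scene view shows the box at about (245,220), the beam at (383,267) and the leaning plate on the handle at (270,180). In the top view they are at (370,150), (245,153) and (370,190). The two plates at (378,255) and (281,235) are look-alikes of other sizes.

```bash
ls m_*
cat > fit.py <<'E'
from h import *
W=np.load('top0.npy'); S=np.load('scene0.npy')
def sel(W,x0,x1,y0,y1,z0,z1): 
    P=W.reshape(-1,3); return P[(P[:,0]>x0)&(P[:,0]<x1)&(P[:,1]>y0)&(P[:,1]<y1)&(P[:,2]>z0)&(P[:,2]<z1)]
for n,W_ in [('top',W),('scene',S)]:
    b=sel(W_,.5,.75,-.32,-.05,.085,.105); b=b[b[:,0]>.53]
    print(n,'lid',len(b),cv2.minAreaRect(b[:,:2].astype(np.float32)*1000), 'z',np.median(b[:,2]))
    b=sel(W_,.5,.7,.1,.35,.088,.112)
    print(n,'beamtop',len(b),cv2.minAreaRect(b[:,:2].astype(np.float32)*1000),'z',np.median(b[:,2]))
    b=sel(W_,.4,.7,.1,.35,.02,.085); b=b[b[:,0]<.6]
    if len(b)>20: print(n,'beam low',len(b),np.percentile(b,[2,50,98],axis=0).round(3).tolist())
    b=sel(W_,.4,.56,-.27,-.09,.015,.175)
    # plate plane RANSAC
    rng=np.random.default_rng(0);best=None
    for _ in range(800):
        q=b[rng.choice(len(b),3,False)]; nn=np.cross(q[1]-q[0],q[2]-q[0]); 
        if np.linalg.norm(nn)<1e-4: continue
        nn/=np.linalg.norm(nn)
        if abs(nn[0])<.8: continue
        i=abs((b-q[0])@nn)<.003
        if best is None or i.sum()>best.sum(): best=i
    p=b[best]; c=p.mean(0); nn=np.linalg.svd(p-c)[2][2]; nn*=np.sign(nn[0])
    u=np.cross([0,0,1],nn); u/=np.linalg.norm(u); w=np.cross(nn,u)
    q=(p-c)@np.stack([u,w]).T
    print(n,'plate',len(b),len(p),'c',c.round(4),'n',nn.round(3),'w',w.round(3),'u',u.round(3),'range',np.percentile(q,[1,99],axis=0).round(4).tolist(), 'rms',np.std((p-c)@nn))
    (cc,_,_)=cv2.minAreaRect((q*1000).astype(np.float32)); print(cv2.minAreaRect((q*1000).astype(np.float32)))
    print(' tilt',np.degrees(np.arcsin(-nn[2])),'yaw',np.degrees(np.arctan2(nn[1],nn[0])),'centre',(c+cc[0]/1000*u+cc[1]/1000*w).round(4))
    hb=sel(W_,.46,.53,-.27,-.09,.075,.1); print('handle pts',np.percentile(hb,[1,50,99],axis=0).round(3).tolist())
for c in ['top','scene']:
    i=viewer.camera_info(c); print(c,-np.array(i['R']).T@np.array(i['t']))
E
python3 fit.py
```

```text
m_scene_beam_345.npy
m_scene_box_197.npy
m_scene_handle_247.npy
m_scene_plate_254.npy
m_scene_plate_272.npy
m_scene_plate_354.npy
m_top_beam_215.npy
m_top_beam_309.npy
m_top_box_310.npy
m_top_box_335.npy
m_top_handle_308.npy
m_top_handle_349.npy
m_top_plate_219.npy
m_top_plate_261.npy
m_top_plate_350.npy
top lid 3422 ((611.6024780273438, -184.65267944335938), (228.3338165283203, 169.944091796875), 87.07600402832031) z 0.0942833816979749
top beamtop 359 ((598.5359497070312, 225.29649353027344), (161.18380737304688, 101.5024642944336), 84.80335998535156) z 0.09957589291973612
top beam low 623 [[0.543, 0.148, 0.029], [0.578, 0.218, 0.054], [0.599, 0.302, 0.079]]
top plate 1442 679 c [ 0.4747 -0.1831  0.0951] n [ 0.948 -0.046 -0.314] w [ 0.313 -0.015  0.949] u [ 0.049  0.999 -0.   ] range [[-0.0541, -0.0805], [0.0536, 0.0751]] rms 0.001308948457217342
((-0.050495147705078125, -1.8105392456054688), (109.79934692382812, 164.1587371826172), 0.001008150982670486)
 tilt 18.286909543850935 yaw -2.8035082918523058 centre [ 0.4742 -0.1831  0.0934]
handle pts [[0.467, -0.265, 0.075], [0.478, -0.1
[... 242 characters left out ...]
012451172, 104.52853393554688), 85.238525390625) z 0.09913208137201798
scene beam low 1166 [[0.549, 0.152, 0.051], [0.564, 0.235, 0.06], [0.594, 0.308, 0.084]]
scene plate 1300 626 c [ 0.4833 -0.1818  0.1076] n [ 0.95  -0.042 -0.311] w [ 0.31  -0.014  0.951] u [ 0.045  0.999 -0.   ] range [[-0.0556, -0.0788], [0.0544, 0.0596]] rms 0.0012224863420612147
((4.910072326660156, -10.910568237304688), (144.85772705078125, 124.76822662353516), 89.6620864868164)
 tilt 18.09567085936507 yaw -2.5591728515451995 centre [ 0.4801 -0.1767  0.0973]
handle pts [[0.474, -0.265, 0.084], [0.488, -0.181, 0.093], [0.529, -0.111, 0.1]]
top [0.30474505 0.00267818 1.58373258]
scene [1.34498185 0.42719833 0.8157794 ]
```

```bash
cat >> h.py <<'E'
from scipy.spatial.transform import Rotation as Ro
def ori(yaw,tilt):
    "tool with jaw axis at yaw (deg); tilt>0: top of tool leans away along +jaw axis (tool z points back)"
    t=np.radians(tilt); Z=Ro.from_euler('z',yaw,degrees=True)
    x=Z.apply([np.cos(t),0,-np.sin(t)]); z=Z.apply([-np.sin(t),0,-np.cos(t)])
    return np.stack([x,np.cross(z,x),z],1)
def row(G,yaw,tilt,grasp=True):
    "shift (cm) and rotvec to bring the grasp point to G"
    o=ctrl.get_obs(); R0=Ro.from_euler('xyz',o['eef_rot']).as_matrix(); R=ori(yaw,tilt)
    T=np.array(G)+.019*R[:,2]
    return np.r_[(T-o['ee_pos'])*100,Ro.from_matrix(R@R0.T).as_rotvec()].round(3)
E
python3 -c "
from h import *
G=np.array([.495,-.184,.1425]); w=-ori(-2.8,18.2)[:,2]
print(row(G+.1*w,-2.8,18.2))"
```

```text
[ 38.857 -71.922   1.401  -0.205   0.276  -1.365]
```

Request:
{"api": "carry_out", "payload": {
  "commands": [0,38.9,-71.9,8,-0.205,0.276,-1.365,0,38.9,-71.9,8,-0.205,0.276,-1.365,0,38.9,-71.9,8,-0.205,0.276,-1.365,0,38.9,-71.9,8,-0.205,0.276,-1.365,0,38.9,-71.9,8,-0.205,0.276,-1.365,0,38.9,-71.9,8,-0.205,0.276,-1.365,0,38.9,-71.9,8,-0.205,0.276,-1.365,0,38.9,-71.9,8,-0.205,0.276,-1.365,0,38.9,-71.9,8,-0.205,0.276,-1.365,0,38.9,-71.9,8,-0.205,0.276,-1.365,0,38.9,-71.9,8,-0.205,0.276,-1.365,0,38.9,-71.9,8,-0.205,0.276,-1.365]
}}

```text
time_s: 1.5
ee_pos: [0.3691, 0.0941, 0.2544]
eef_rot: [3.141, 0.319, -0.057]
force: [0.4, 1.1, 0.4]
grip_width: 0.0468
```

```bash
python3 -c "
from h import *
G=np.array([.495,-.184,.1425]); w=-ori(-2.8,18.2)[:,2]
print(row(G+.1*w,-2.8,18.2),ctrl.get_obs())"
```

```text
[ 1.5120e+01 -2.7931e+01 -3.4970e+00  0.0000e+00 -1.0000e-03  8.0000e-03] {'time_s': 1.5, 'qpos': array([0.11533988, 0.07480116, 1.70483611, 0.05344878, 1.67613929,
       0.16904985]), 'joint_vel': array([-1.05862112,  0.29449733, -0.4171789 , -0.27316491,  0.22178516,
       -0.77185082]), 'tau': array([  6.76730186, -43.6175108 , -31.65545225,   0.96230932,
         0.75915204,   3.03246461]), 'ee_pos': array([0.36906602, 0.09407686, 0.2544129 ]), 'eef_rot': array([ 3.14111617,  0.31864834, -0.05658635]), 'force': array([0.39542062, 1.08081078, 0.40860876]), 'moment': array([-0.03473789, -0.09062903, -0.01038332]), 'grip_width': 0.04678410414954511}
```

Request:
{"api": "carry_out", "payload": {
  "commands": [0,15.1,-27.9,0,0,0,0.008,0,15.1,-27.9,0,0,0,0.008,0,15.1,-27.9,0,0,0,0.008,0,15.1,-27.9,0,0,0,0.008,0,15.1,-27.9,0,0,0,0.008,0,15.1,-27.9,0,0,0,0.008,0,15.1,-27.9,0,0,0,0.008,0,15.1,-27.9,0,0,0,0.008,0,15.1,-27.9,-3.5,0,0,0.008,0,15.1,-27.9,-3.5,0,0,0.008,0,15.1,-27.9,-3.5,0,0,0.008]
}}

```text
time_s: 2.42
ee_pos: [0.5193, -0.1845, 0.2184]
eef_rot: [-3.141, 0.322, -0.048]
force: [-0.2, 0.9, 0.8]
grip_width: 0.0472
```

```bash
python3 -c "
from h import *
G=np.array([.495,-.184,.1425]); print(row(G,-2.8,18.2))
im,d,W=cloud('top'); cv2.imwrite('pics/c.png',cv2.resize(im[100:240,280:460],None,fx=3,fy=3))
im,d,W=cloud('scene'); cv2.imwrite('pics/c2.png',cv2.resize(im[90:270,180:400],None,fx=3,fy=3))
"
```

```text
[-3.021e+00  8.300e-02 -9.397e+00 -1.000e-03 -5.000e-03 -0.000e+00]
```

View pics/c2.png

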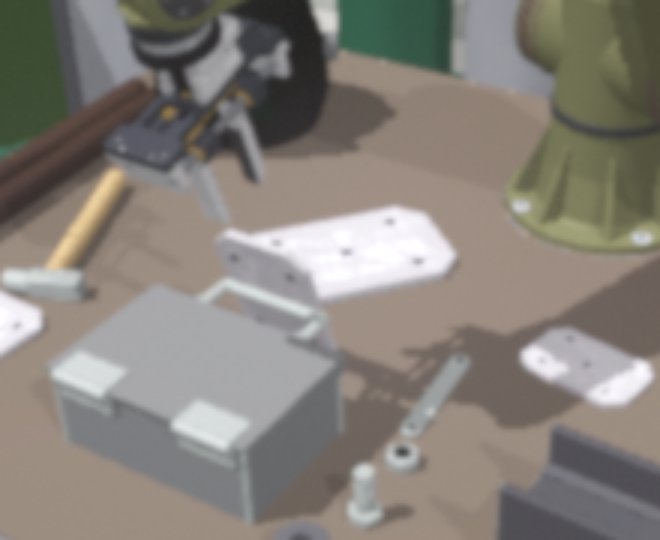

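The crop shows the open fingers at (215,215) and (255,180), above and behind the plate's top edge at about (230–320, 240–290). This matches the plan, so I go down and grip.

Request:
{"api": "carry_out", "payload": {
  "commands": [0,-1.0,0,-3.1,0,-0.005,0,0,-2.0,0.1,-6.3,0,-0.005,0,0,-2.6,0.1,-8,0,-0.005,0,0,-3.0,0.1,-9.4,0,-0.005,0,0,-3.0,0.1,-9.4,0,-0.005,0,0,-3.0,0.1,-9.4,0,-0.005,0,1,-3.0,0.1,-9.4,0,-0.005,0,1,-3.0,0.1,-9.4,0,-0.005,0,1,-3.0,0.1,-9.4,0,-0.005,0,1,-3.0,0.1,-9.4,0,-0.005,0,1,-3.0,0.1,-9.4,0,-0.005,0,1,-3.0,0.1,-9.4,0,-0.005,0],
  "force": 35
}}

```text
time_s: 3.52
ee_pos: [0.4901, -0.1833, 0.1271]
eef_rot: [3.141, 0.313, -0.048]
force: [-1.6, -0.7, 0.4]
grip_width: 0.0102
```

Request:
{"api": "carry_out", "payload": {
  "commands": [1,0,0,0,0,0,0,1,0,0,0,0,0,0,1,-0.3,0,0.8,0,0,0,1,-1,0,2,0,0,0,1,-2,0,4,0,0,0,1,-3,0,6,0,0,0,1,-3,0,8,0,0,0,1,-3,0,8,0,0,0]
}}

```text
time_s: 4.18
ee_pos: [0.4612, -0.1838, 0.2108]
eef_rot: [3.139, 0.306, -0.049]
force: [1.4, -0.4, -4.7]
grip_width: 0.0077
```

```bash
cat > pl.py <<'E'
from h import *
import sys
name=sys.argv[1]
o=ctrl.get_obs(); R=Ro.from_euler('xyz',o['eef_rot']).as_matrix(); print(o['grip_width'],o['force'].round(1),o['ee_pos'])
for cam in ['top','scene']:
    im,d,W=cloud(cam); np.save(f'{cam}1.npy',W)
    L=(W.reshape(-1,3)-o['ee_pos'])@R   # tool coords
    m=(abs(L[:,0])<.012)&(abs(L[:,1])<.08)&(L[:,2]>.006)&(L[:,2]<.16)
    p=L[m]; print(cam,len(p),'tool-frame range',np.percentile(p,[2,50,98],axis=0).round(4).tolist())
    if len(p)>50:
        c=p.mean(0); n=np.linalg.svd(p-c)[2][2]; n*=np.sign(n[0]); print(' n(tool)',n.round(3),'c',c.round(4)); nw=R@n; print(' world tilt',np.degrees(np.arcsin(-nw[2])).round(2),'yaw',np.degrees(np.arctan2(nw[1],nw[0])).round(2))
        print(' rect',cv2.minAreaRect((p[:,1:]*1000).astype(np.float32)))
    cv2.imwrite(f'pics/{name}_{cam}.png',im)
E
python3 pl.py d
```

```text
0.007717609329560817 [ 1.4 -0.4 -4.7] [ 0.46119838 -0.18383592  0.21083783]Traceback (most recent call last):
  File "pl.py", line 9, in <module>
    p=L[m]; print(cam,len(p),'tool-frame range',np.percentile(p,[2,50,98],axis=0).round(4).tolist())
                                                ~~~~~~~~~~~~~^^^^^^^^^^^^^^^^^^^^
    return _quantile_unchecked(
        a, q, axis, out, overwrite_input, method, keepdims, weights)
    return _ureduce(a,
                    func=_quantile_ureduce_func,
    ...<5 lines>...
                    overwrite_input=overwrite_input,
                    method=method)
    r = func(a, **kwargs)
    result = _quantile(arr,
                       quantiles=q,
    ...<2 lines>...
                       out=out,
                       weights=wgt)
    slices_having_nans = np.isnan(arr[-1, ...])
                                  ~~~^^^^^^^^^
IndexError: index -1 is out of bounds for axis 0 with size 0
```

```bash
sed -i 's/    p=L\[m\]; print/    p=L[m]\n    if len(p)<9: continue\n    print/' pl.py
python3 -c "
from h import *
print(row([.517,.2325,.236],-5.2,15))"
```

```text
[ 5.1210e+00  4.1655e+01  9.1600e-01 -1.0000e-03 -4.7000e-02 -4.3000e-02]
```

Request:
{"api": "carry_out", "payload": {
  "commands": [1,0.5,3,1,0,0,0,1,1,7,1,0,-0.02,-0.02,1,1.5,11,1,0,-0.02,-0.02,1,2,15,1,0,-0.047,-0.043,1,2.5,19,1,0,-0.047,-0.043,1,3,23,1,0,-0.047,-0.043,1,3.5,27,1,0,-0.047,-0.043,1,4,31,1,0,-0.047,-0.043,1,4.5,35,1,0,-0.047,-0.043,1,5.1,39,1,0,-0.047,-0.043,1,5.1,41.6,1,0,-0.047,-0.043,1,5.1,41.6,1,0,-0.047,-0.043]
}}

```text
time_s: 5.23
ee_pos: [0.511, 0.237, 0.216]
eef_rot: [-3.14, 0.264, -0.086]
force: [-0.4, -0.9, -6.0]
grip_width: 0.008
```

Request:
{"api": "carry_out", "payload": {
  "commands": [1,0,0,0,0,0,0,1,0,0,0,0,0,0]
}}

```text
time_s: 5.4
ee_pos: [0.5106, 0.2372, 0.214]
eef_rot: [-3.141, 0.266, -0.086]
force: [-0.3, -0.7, -4.9]
grip_width: 0.0078
```

```bash
python3 pl.py e; python3 -c "
from h import *
print(row([.557,.229,.146],-5.2,15), row([.53,.231,.166],-5.2,15))"
```

```text
0.0077975199406149515 [-0.3 -0.7 -4.9] [0.51057825 0.2371993  0.21400303]
scene 1224 tool-frame range [[-0.0005, -0.0531, 0.0082], [0.0026, -0.0018, 0.0635], [0.005, 0.0536, 0.1292]]
 n(tool) [ 1.    -0.005  0.001] c [ 0.0025 -0.0011  0.065 ]
 world tilt 15.28 yaw -4.63
 rect ((1.3921661376953125, 70.32886505126953), (128.5124969482422, 110.5001449584961), 89.77783203125)
[ 4.109e+00 -6.820e-01 -8.747e+00 -1.000e-03 -3.000e-03 -3.000e-03] [ 1.409e+00 -4.820e-01 -6.747e+00 -1.000e-03 -3.000e-03 -3.000e-03]
```

View pics/e_scene.png

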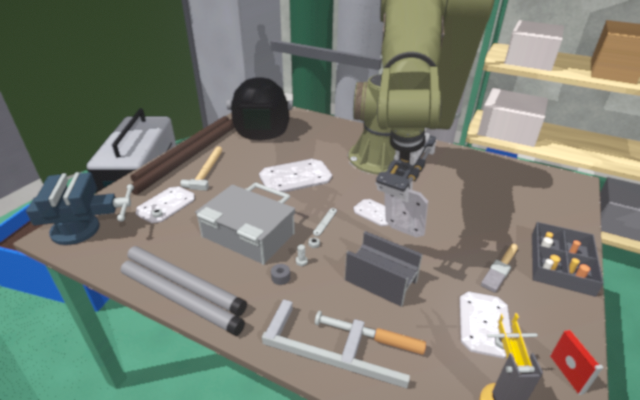

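The scene view shows the plate hanging upright in the gripper at (405,207), in front of the beam at (383,267). Nothing else has moved. The depth fit puts the plate's yaw at −4.6° and its tilt at 15.3°.

Request:
{"api": "carry_out", "payload": {
  "commands": [1,0.7,-0.2,-2,0,0,0,1,1.4,-0.5,-4,0,0,0,1,2.2,-0.5,-6,0,-0.003,-0.003,1,2.8,-0.6,-7.5,0,-0.003,-0.003,1,3.1,-0.6,-8.2,0,-0.003,-0.003,1,3.1,-0.6,-8.3,0,-0.003,-0.003,1,3.1,-0.6,-8.3,0,-0.003,-0.003]
}}

```text
time_s: 6.08
ee_pos: [0.5423, 0.2297, 0.1323]
eef_rot: [-3.14, 0.262, -0.091]
force: [0.0, -1.2, -4.2]
grip_width: 0.0081
```

Request:
{"api": "carry_out", "payload": {
  "commands": [1,0.3,0,0,0,0,0,1,0.6,0,0,0,0,0,1,0.6,0,0,0,0,0]
}}

```text
time_s: 6.33
ee_pos: [0.5488, 0.2296, 0.1327]
eef_rot: [-3.14, 0.261, -0.091]
force: [-0.9, 0.8, -4.0]
grip_width: 0.008
```

Request:
{"api": "carry_out", "payload": {
  "commands": [1,0.3,0,-0.2,0,0,0,1,0.3,0,-0.2,0,0,0]
}}

```text
time_s: 6.5
ee_pos: [0.5514, 0.2298, 0.1313]
eef_rot: [-3.14, 0.263, -0.091]
force: [-5.0, -0.6, 2.0]
grip_width: 0.0079
```

Request:
{"api": "carry_out", "payload": {
  "commands": [1,0,0,-0.2,0,0,0,1,0,0,-0.3,0,0,0,1,0,0,-0.3,0,0,0]
}}

```text
time_s: 6.75
ee_pos: [0.5515, 0.2299, 0.1311]
eef_rot: [-3.139, 0.262, -0.091]
force: [-5.6, -3.1, 17.9]
grip_width: 0.0084
```

```bash
python3 pl.py f
python3 - <<'E'
from h import *
a=cv2.imread('pics/f_top.png')[100:240,190:350]; b=cv2.imread('pics/f_scene.png')[160:320,320:460]
cv2.imwrite('pics/f.png',np.hstack([cv2.resize(a,(457,400)),cv2.resize(b,(343,400))]))
E
```

```text
0.008373053547777818 [-5.6 -3.1 17.9] [0.55153423 0.22991792 0.13108036]
scene 383 tool-frame range [[-0.0055, -0.0786, 0.0073], [0.0036, -0.015, 0.0277], [0.0118, 0.0726, 0.1351]]
 n(tool) [ 0.999 -0.019  0.032] c [ 0.0049 -0.0107  0.0308]
 world tilt 16.82 yaw -4.06
 rect ((-25.068897247314453, 47.07233810424805), (96.98884582519531, 191.7547149658203), 54.87731170654297)[ WARN:0@0.211] global loadsave.cpp:275 findDecoder imread_('pics/f_top.png'): can't open/read file: check file path/integrity
Traceback (most recent call last):
TypeError: 'NoneType' object is not subscriptable
```

Request:
{"api": "carry_out", "payload": {
  "commands": [1,0,0,0.1,0,0,0,1,0,0,0.1,0,0,0,0.5,0,0,0,0,0,0,0.5,0,0,0,0,0,0,0.4,0,0,0,0,0,0,0.4,0,0,0,0,0,0,0.4,0,0,0,0,0,0]
}}

```text
time_s: 7.43
ee_pos: [0.5516, 0.2299, 0.131]
eef_rot: [-3.139, 0.262, -0.091]
force: [0.1, 0.6, 0.3]
grip_width: 0.028
```

Run:
```python
from h import *
print(ctrl.get_obs()['grip_width'],ctrl.get_obs()['force'])
im,d,W=cloud('scene'); cv2.imwrite('pics/g.png',cv2.resize(im[140:320,300:480],None,fx=3,fy=3))
```

```text
0.02804511104354949 [0.12149389 0.60463194 0.32650262]
```

View pics/g.png

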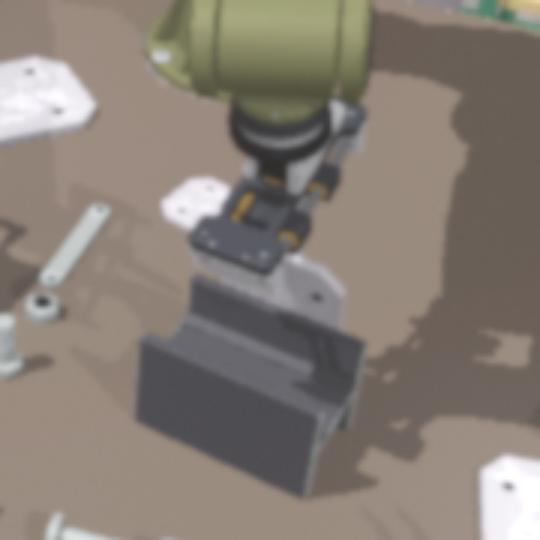

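The plate at (310,285) leans on the beam's front flange. The fingers are open and there is no load on the tool. I retreat along the plate.

Request:
{"api": "carry_out", "payload": {
  "commands": [0.4,0.52,0,1.93,0,0,0,0.4,1.0,-0.1,3.9,0,0,0,0.4,1.55,-0.15,5.8,0,0,0,0.4,2.1,-0.2,7.7,0,0,0,0.4,2.6,-0.25,9.7,0,0,0,0.4,2.6,-0.25,11.6,0,0,0,0.4,2.6,-0.25,13.6,0,0,0,0.4,2.6,-0.25,13.6,0,0,0]
}}

```text
time_s: 8.15
ee_pos: [0.5784, 0.2276, 0.2711]
eef_rot: [-3.136, 0.256, -0.09]
force: [-0.2, -0.2, 0.5]
grip_width: 0.028
```

Run:
```python
from h import *
# handle: bar centre shut
print(row([.487,-.178,.086],-2.9,-40)); 
a=ori(-2.9,-40)[:,2]; print('tool z',a)
print('pre',row(np.array([.487,-.178,.086])-.12*a,-2.9,-40))
print(ctrl.get_obs()['qpos'])
```

```text
[-7.9240e+00 -4.0626e+01 -1.9966e+01 -7.2000e-02 -9.5200e-01  3.5000e-02]
tool z [ 0.64196443 -0.03252052 -0.76604444]
pre [-1.5627e+01 -4.0235e+01 -1.0774e+01 -7.2000e-02 -9.5200e-01  3.5000e-02]
[0.27442044 0.58622154 0.98632409 0.0980834  1.80637105 0.37657473]
```

Request:
{"api": "carry_out", "payload": {
  "commands": [0.4,-2,-4,2,0,0,0,0.4,-4,-8,2,0,0,0,0.4,-6,-12,2,-0.01,-0.12,0,0.4,-8,-16,2,-0.02,-0.24,0.01,0.4,-10,-19,2,-0.03,-0.36,0.01,0.4,-12,-22,0,-0.036,-0.48,0.018,0.4,-14,-25,0,-0.045,-0.6,0.02,0.4,-15.6,-28,0,-0.054,-0.72,0.026,0.4,-15.6,-32,0,-0.063,-0.84,0.03,0.4,-15.6,-36,0,-0.072,-0.952,0.035,0.4,-15.6,-40.2,0,-0.072,-0.952,0.035,0.4,-15.6,-40.2,0,-0.072,-0.952,0.035]
}}

```text
time_s: 9.15
ee_pos: [0.4213, -0.172, 0.2707]
eef_rot: [3.139, -0.703, -0.05]
force: [0.9, 0.7, 0.3]
grip_width: 0.028
```

```bash
cat > s.py <<'E'
from h import *
a=ori(-2.9,-40)[:,2]
print('pre',row(np.array([.487,-.178,.086])-.10*a,-2.9,-40),ctrl.get_obs()['qpos'].round(2))
b=ctrl.get_obs(); ims=[]
for cam in ['top','scene']:
    im,d,W=cloud(cam); P=W.reshape(-1,3)
    m=(P[:,0]>.465)&(P[:,0]<.515)&(P[:,1]>-.25)&(P[:,1]<-.11)&(P[:,2]>.075)&(P[:,2]<.102); p=P[m]
    print(cam,len(p),'bar',np.percentile(p,[2,50,98],axis=0).round(3).tolist() if len(p) else '')
    q=P[(P[:,0]>.48)&(P[:,0]<.62)&(P[:,1]>.12)&(P[:,1]<.34)&(P[:,2]>.107)&(P[:,2]<.18)]
    if len(q)>30:
        c=q.mean(0); n=np.linalg.svd(q-c)[2][2]; n*=np.sign(n[0]); print(' plate',len(q),c.round(3),n.round(3),'tilt',np.degrees(np.arcsin(-n[2])),'yaw',np.degrees(np.arctan2(n[1],n[0])),np.percentile(q,[2,98],axis=0).round(3).tolist())
    ims.append(im)
cv2.imwrite('pics/h.png',np.hstack([cv2.resize(ims[0][90:250,200:400],(400,320)),cv2.resize(ims[1][130:330,190:440],(400,320))]))
E
python3 s.py
```

```text
pre [ 1.3700e+00 -3.3300e-01 -1.2268e+01  2.0000e-03  5.0000e-03  1.0000e-03] [-0.71 -0.31  2.13  0.57  0.82 -0.94]
top 201 bar [[0.48, -0.244, 0.084], [0.489, -0.179, 0.091], [0.513, -0.114, 0.097]]
 plate 338 [0.553 0.227 0.142] [ 0.949 -0.083 -0.305] tilt 17.776073774856005 yaw -5.021368013892173 [[0.541, 0.176, 0.108], [0.566, 0.28, 0.168]]
scene 192 bar [[0.479, -0.239, 0.085], [0.489, -0.175, 0.092], [0.513, -0.111, 0.096]]
 plate 682 [0.555 0.231 0.14 ] [ 0.972 -0.083 -0.222] tilt 12.809579921512265 yaw -4.873547717325768 [[0.544, 0.178, 0.109], [0.565, 0.283, 0.168]]
```

View pics/h.png

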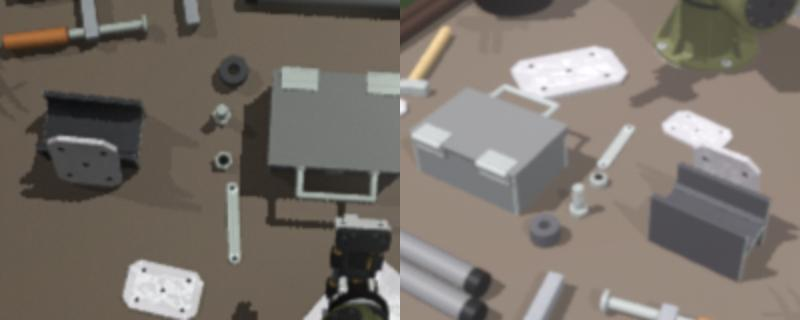

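Left (top view): the plate at (88,160) leans squarely on the beam, with a fitted yaw of −5.0° against the beam's −5°. The handle's bar is free at (338,197), under the gripper.

Request:
{"api": "carry_out", "payload": {
  "commands": [0.25,1.4,-0.4,-4,0,0.005,0,0.25,1.4,-0.4,-8,0,0.005,0,0.25,1.5,-0.4,-12.2,0,0.005,0,0.25,1.5,-0.4,-12.2,0,0.005,0,0.25,1.5,-0.4,-12.2,0,0.005,0]
}}

```text
time_s: 9.67
ee_pos: [0.4354, -0.18, 0.1473]
eef_rot: [-3.14, -0.69, -0.059]
force: [-0.8, -0.1, 0.9]
grip_width: 0.0353
```

```bash
python3 -c "
from h import *
print(row([.4875,-.1775,.087],-2.9,-40))
im,d,W=cloud('scene');cv2.imwrite('pics/i.png',cv2.resize(im[140:240,200:340],None,fx=4,fy=4))"
```

```text
[ 6.434e+00  1.890e-01 -7.486e+00 -2.000e-03 -8.000e-03  8.000e-03]
```

View pics/i.png

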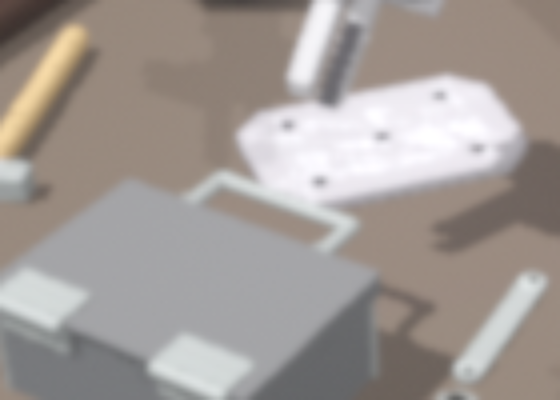

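The fingertips at (300,85) and (330,100) are in front of and above the middle of the bar, which runs from (222,178) to (355,222). I go in and close.

Request:
{"api": "carry_out", "payload": {
  "commands": [0.25,2,0.1,-2.4,0,-0.008,0.008,0.25,4,0.2,-4.7,0,-0.008,0.008,0.25,5.5,0.2,-6.5,0,-0.008,0.008,0.25,6.4,0.2,-7.5,0,-0.008,0.008,0.25,6.4,0.2,-7.5,0,-0.008,0.008,0.25,6.4,0.2,-7.5,0,-0.008,0.008,1,6.4,0.2,-7.5,0,-0.008,0.008,1,6.4,0.2,-7.5,0,-0.008,0.008,1,6.4,0.2,-7.5,0,-0.008,0.008,1,6.4,0.2,-7.5,0,-0.008,0.008,1,6.4,0.2,-7.5,0,-0.008,0.008,1,6.4,0.2,-7.5,0,-0.008,0.008],
  "force": 45
}}

```text
time_s: 10.72
ee_pos: [0.4963, -0.1786, 0.0722]
eef_rot: [3.141, -0.696, -0.052]
force: [-42.4, -3.8, 3.9]
grip_width: 0.0108
```

```bash
cat > arc.py <<'E'
from h import *
import sys
o=ctrl.get_obs(); R0=Ro.from_euler('xyz',o['eef_rot']).as_matrix(); G=o['ee_pos']-.019*R0[:,2]
print('G',G.round(4),o['grip_width'],o['force'].round(1),o['qpos'].round(2))
Y=-2.9; ex=np.array([np.cos(np.radians(Y)),np.sin(np.radians(Y)),0]); ey=np.array([-ex[1],ex[0],0])
H=np.array([.611,-.184,.09])+.08*ex
if len(sys.argv)>1: H+=float(sys.argv[1])*ex
v=G-H; print('r',np.hypot(v@ex,v[2]),'angle',np.degrees(np.arctan2(v[2],-(v@ex)))+1.1)
for th in [5,10,15,20,25,30,35,40,45,50,55,60]:
    A=Ro.from_rotvec(ey*np.radians(th)); G2=H+A.apply(v); T=G2+.019*A.apply(R0[:,2])
    print(th,((T-o['ee_pos'])*100).round(2).tolist(),(ey*np.radians(th)).round(3).tolist())
E
python3 arc.py
```

```text
G [ 0.4841 -0.178   0.0868] 0.010751612966390035 [-42.4  -3.8   3.9] [-0.58  0.21  2.18  1.23  0.35 -1.63]
r 0.2070647434217503 angle 0.21118098946543584
5 [-0.08, 0.0, 1.71] [0.004, 0.087, 0.0]
10 [-0.01, 0.0, 3.41] [0.009, 0.174, 0.0]
15 [0.2, -0.01, 5.1] [0.013, 0.261, 0.0]
20 [0.57, -0.03, 6.77] [0.018, 0.349, 0.0]
25 [1.07, -0.05, 8.4] [0.022, 0.436, 0.0]
30 [1.72, -0.09, 9.98] [0.026, 0.523, 0.0]
35 [2.5, -0.13, 11.5] [0.031, 0.61, 0.0]
40 [3.41, -0.17, 12.94] [0.035, 0.697, 0.0]
45 [4.44, -0.23, 14.3] [0.04, 0.784, 0.0]
50 [5.59, -0.28, 15.56] [0.044, 0.872, 0.0]
55 [6.84, -0.35, 16.72] [0.049, 0.959, 0.0]
60 [8.19, -0.41, 17.77] [0.053, 1.046, 0.0]
```

Request:
{"api": "carry_out", "payload": {
  "commands": [1,0,0,0,0,0,0,1,0,0,0,0,0,0]
}}

```text
time_s: 10.88
ee_pos: [0.496, -0.1787, 0.0729]
eef_rot: [3.141, -0.696, -0.052]
force: [1.8, 0.1, -5.2]
grip_width: 0.0107
```

```bash
python3 arc.py | head -2; python3 -c "
from h import *
print(ctrl.get_obs()['moment'])
im,d,W=cloud('top');cv2.imwrite('pics/j2.png',im)
im,d,W2=cloud('scene');cv2.imwrite('pics/j.png',cv2.resize(im[140:240,200:340],None,fx=4,fy=4))
for W in (W,W2):
    P=W.reshape(-1,3);P=P[(P[:,0]>.54)&(P[:,0]<.68)&(P[:,1]<-.1)&(P[:,1]>-.26)&(P[:,2]>.06)&(P[:,2]<.14)]
    print(np.median(P[:,2]),len(P),np.polyfit(P[:,0],P[:,2],1))"
```

```text
G [ 0.4838 -0.1781  0.0875] 0.010716741387579942 [ 1.8  0.1 -5.2] [-0.58  0.21  2.18  1.22  0.35 -1.63]
r 0.2073592299834894 angle 0.39600635510954807
[0.00677134 0.9497694  0.06952561]
0.09445010741850782 2095 [0.00353474 0.09224004]
0.0960775600420653 1773 [-0.00965936  0.10171315]
```

View pics/j.png

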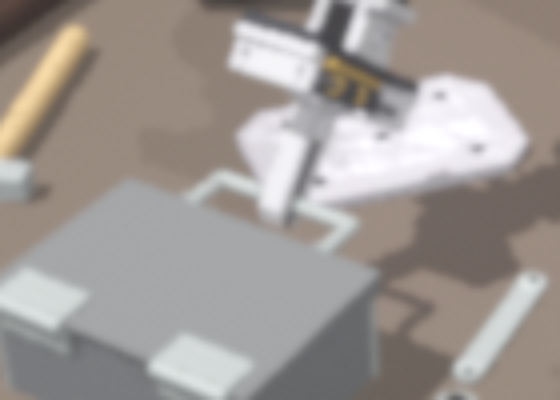

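Request:
{"api": "carry_out", "payload": {
  "commands": [1,-0.05,0,0.6,0,0.03,0,1,-0.1,0,1.1,0,0.058,0,1,-0.1,0,1.7,0.004,0.087,0,1,-0.05,0,2.3,0.006,0.116,0,1,0,0,2.85,0.007,0.145,0,1,0,0,3.4,0.009,0.174,0,1,0.1,0,4.25,0.011,0.218,0,1,0.2,0,5.1,0.013,0.261,0,1,0.2,0,5.1,0.013,0.261,0]
}}

```text
time_s: 11.73
ee_pos: [0.4987, -0.1788, 0.1258]
eef_rot: [3.139, -0.434, -0.051]
force: [2.5, -2.4, -5.3]
grip_width: 0.0109
```

```bash
python3 arc.py
```

```text
G [ 0.4907 -0.1784  0.143 ] 0.010927643253029373 [ 2.5 -2.4 -5.3] [-0.51  0.14  1.98  0.31  0.65 -0.67]
r 0.2072806938923261 angle 15.921427299754665
5 [0.38, -0.02, 1.66] [0.004, 0.087, 0.0]
10 [0.91, -0.05, 3.29] [0.009, 0.174, 0.0]
15 [1.58, -0.08, 4.86] [0.013, 0.261, 0.0]
20 [2.38, -0.12, 6.36] [0.018, 0.349, 0.0]
25 [3.31, -0.17, 7.8] [0.022, 0.436, 0.0]
30 [4.36, -0.22, 9.14] [0.026, 0.523, 0.0]
35 [5.52, -0.28, 10.39] [0.031, 0.61, 0.0]
40 [6.79, -0.34, 11.53] [0.035, 0.697, 0.0]
45 [8.16, -0.41, 12.56] [0.04, 0.784, 0.0]
50 [9.6, -0.49, 13.46] [0.044, 0.872, 0.0]
55 [11.12, -0.56, 14.23] [0.049, 0.959, 0.0]
60 [12.7, -0.64, 14.87] [0.053, 1.046, 0.0]
```

Forces are small, so I go on in the same way for another 20°.

Request:
{"api": "carry_out", "payload": {
  "commands": [1,0.18,0,0.83,0,0.044,0,1,0.38,0,1.66,0.004,0.087,0,1,0.64,0,2.5,0.006,0.13,0,1,0.91,-0.05,3.29,0.009,0.174,0,1,1.25,-0.05,4.1,0.011,0.218,0,1,1.58,-0.08,4.86,0.013,0.261,0,1,1.98,-0.1,5.6,0.015,0.305,0,1,2.38,-0.12,6.36,0.018,0.349,0,1,2.38,-0.12,6.36,0.018,0.349,0]
}}

```text
time_s: 12.48
ee_pos: [0.5234, -0.1801, 0.1901]
eef_rot: [3.139, -0.083, -0.051]
force: [0.5, -1.5, -6.8]
grip_width: 0.011
```

```bash
python3 arc.py|head -9
```

```text
G [ 0.5218 -0.18    0.209 ] 0.01097626544839407 [ 0.5 -1.5 -6.8] [-0.41  0.27  1.59  0.03  1.2  -0.37]
r 0.20694831578854184 angle 36.217093779768334
5 [0.94, -0.05, 1.42] [0.004, 0.087, 0.0]
10 [1.99, -0.1, 2.76] [0.009, 0.174, 0.0]
15 [3.16, -0.16, 4.0] [0.013, 0.261, 0.0]
20 [4.43, -0.22, 5.13] [0.018, 0.349, 0.0]
25 [5.79, -0.29, 6.15] [0.022, 0.436, 0.0]
30 [7.24, -0.37, 7.04] [0.026, 0.523, 0.0]
35 [8.76, -0.44, 7.81] [0.031, 0.61, 0.0]
```

Request:
{"api": "carry_out", "payload": {
  "commands": [1,0.47,0,0.71,0,0.044,0,1,0.94,-0.05,1.42,0.004,0.087,0,1,1.45,-0.07,2.1,0.006,0.13,0,1,1.99,-0.1,2.76,0.009,0.174,0,1,2.57,-0.13,3.4,0.011,0.218,0,1,3.16,-0.16,4.0,0.013,0.261,0,1,3.8,-0.19,4.57,0.015,0.305,0,1,4.43,-0.22,5.13,0.018,0.349,0,1,4.43,-0.22,5.13,0.018,0.349,0,1,4.43,-0.22,5.13,0.018,0.349,0]
}}

```text
time_s: 13.32
ee_pos: [0.5675, -0.1824, 0.2405]
eef_rot: [3.139, 0.267, -0.051]
force: [0.5, 0.9, -8.1]
grip_width: 0.0105
```

```bash
cat > lid.py <<'E'
from h import *
import os
os.system('python3 arc.py|head -7')
Y=np.radians(-2.9); ex=np.array([np.cos(Y),np.sin(Y),0]); ey=np.array([-ex[1],ex[0],0])
for cam in ['top','scene']:
    im,d,W=cloud(cam); P=W.reshape(-1,3); L=P-np.array([.691,-.188,.09]); a,b,z=L@ex,L@ey,L[:,2]
    th=np.degrees(np.arctan2(z,-a)); r=np.hypot(a,z)
    m=(abs(b)<.105)&(r>.03)&(r<.15)&(th>40)&(th<80)
    if m.sum()<30: print(cam,m.sum()); continue
    A=np.c_[a[m],z[m]]
    rng=np.random.default_rng(0);best=None
    for _ in range(300):
        q=A[rng.choice(len(A),2,False)]; t=q[1]-q[0]
        if np.linalg.norm(t)<.03: continue
        n=np.array([-t[1],t[0]])/np.linalg.norm(t); i=abs((A-q[0])@n)<.003
        if best is None or i.sum()>best.sum(): best=i
    p=A[best]; c=p.mean(0); t=np.linalg.svd(p-c)[2][0]; t*=np.sign(t[1]); print(cam,m.sum(),best.sum(),'lid angle',np.degrees(np.arctan2(t[1],-t[0])),'c',c)
    cv2.imwrite(f'pics/l_{cam}.png',im)
E
python3 lid.py
```

```text
G [ 0.5725 -0.1826  0.2589] 0.010496894739398802 [ 0.5  0.9 -8.1] [-0.34  0.55  1.11 -0.08  1.74 -0.29]
r 0.206324294978952 angle 56.02803979285181
5 [1.36, -0.07, 1.02] [0.004, 0.087, 0.0]
10 [2.8, -0.14, 1.92] [0.009, 0.174, 0.0]
15 [4.31, -0.22, 2.69] [0.013, 0.261, 0.0]
20 [5.89, -0.3, 3.32] [0.018, 0.349, 0.0]
25 [7.51, -0.38, 3.81] [0.022, 0.436, 0.0]
this script no longer has the robotException ignored in: <_io.TextIOWrapper mode='rw' encoding='UTF-8'>
Traceback (most recent call last):
BrokenPipeError: [Errno 32] Broken pipe
```

```bash
sed -i '/os.system/d' lid.py; python3 lid.py
python3 - <<'E'
from h import *
# fit circle on grasp-point positions (x-ish, z)
p=np.array([[.4838,.0875],[.4907,.143],[.5218,.209],[.5725,.2589]])
from scipy.optimize import least_squares
f=lambda q:np.hypot(p[:,0]-q[0],p[:,1]-q[1])-q[2]
s=least_squares(f,[.69,.09,.204]);print(s.x,s.fun)
a=np.degrees(np.arctan2(p[:,1]-s.x[1],s.x[0]-p[:,0]));print(a-a[0])
E
```

```text
top 252 250 lid angle 55.95262675267527 c [-0.04548702  0.07534888]
scene 2981 2708 lid angle 56.290244674305704 c [-0.0488364  0.0767642]
[0.68862336 0.09014286 0.20484615] [-5.74405325e-06  1.36362387e-05 -1.19449491e-05  4.05287583e-06]
[ 0.         15.69163503 36.20809981 56.20703144]
```

The depth fits of the lid (56.0° and 56.3°) and the circle through the grasp positions (56.2°) agree, so I raise it 3.9° more.

Request:
{"api": "carry_out", "payload": {
  "commands": [1,0.35,-0.02,0.27,0.001,0.023,0,1,0.7,-0.04,0.54,0.002,0.046,0,1,1.05,-0.05,0.81,0.003,0.068,0,1,1.05,-0.05,0.81,0.003,0.068,0,1,1.05,-0.05,0.81,0.003,0.068,0,1,1.05,-0.05,0.81,0.003,0.068,0]
}}

```text
time_s: 13.92
ee_pos: [0.5775, -0.1829, 0.2481]
eef_rot: [3.139, 0.333, -0.051]
force: [1.8, -0.6, -10.5]
grip_width: 0.0106
```

```bash
python3 lid.py
python3 - <<'E'
from h import *
o=ctrl.get_obs(); R=Ro.from_euler('xyz',o['eef_rot']).as_matrix(); G=o['ee_pos']-.019*R[:,2]
f=lambda x,z:np.degrees(np.arctan2(z-.0901,.6886-x))
print(f(G[0],G[2])-f(.4838,.0875),o['force'],o['grip_width'])
E
python3 s.py | grep plate
```

```text
top 196 195 lid angle 59.8855458364908 c [-0.04364679  0.08355024]
scene 2961 2716 lid angle 60.11052265638371 c [-0.04367767  0.0795007 ]
59.965085574222165 [  2.50867125  -1.07568344 -11.52615438] 0.010200593605959271
 plate 338 [0.553 0.227 0.142] [ 0.948 -0.084 -0.305] tilt 17.786431000340734 yaw -5.056429579419726 [[0.541, 0.176, 0.109], [0.566, 0.28, 0.169]]
 plate 678 [0.555 0.232 0.14 ] [ 0.972 -0.083 -0.22 ] tilt 12.725294239912053 yaw -4.8854507940304 [[0.545, 0.178, 0.109], [0.565, 0.283, 0.168]]
```

View pics/l_scene.png

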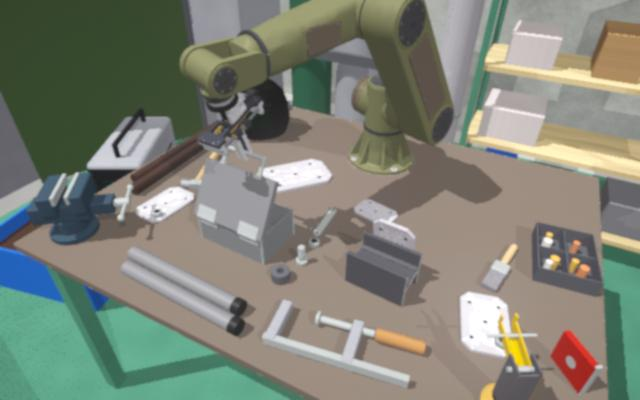

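The lid at (235,195) is held open by the bar and the plate still leans on the beam at (393,232). The grip width is creeping down, so I hold still with a firmer grip and check that it is steady.

Request:
{"api": "carry_out", "payload": {
  "commands": [1,0,0,0,0,0,0,1,0,0,0,0,0,0,1,0,0,0,0,0,0,1,0,0,0,0,0,0,1,0,0,0,0,0,0,1,0,0,0,0,0,0],
  "force": 58
}}

```text
time_s: 14.62
ee_pos: [0.5777, -0.1829, 0.2482]
eef_rot: [3.139, 0.334, -0.051]
force: [1.8, 0.3, -11.8]
grip_width: 0.0106
```

Request:
{"api": "carry_out", "payload": {
  "commands": [1,0,0,0,0,0,0,1,0,0,0,0,0,0,1,0,0,0,0,0,0,1,0,0,0,0,0,0,1,0,0,0,0,0,0,1,0,0,0,0,0,0,1,0,0,0,0,0,0,1,0,0,0,0,0,0,1,0,0,0,0,0,0,1,0,0,0,0,0,0,1,0,0,0,0,0,0,1,0,0,0,0,0,0]
}}

```text
time_s: 15.62
ee_pos: [0.5777, -0.1829, 0.2482]
eef_rot: [3.139, 0.334, -0.051]
force: [2.5, -0.4, -11.0]
grip_width: 0.0106
```

```bash
python3 lid.py
```

```text
top 196 195 lid angle 59.90735103299768 c [-0.04379355  0.08370365]
scene 2963 2723 lid angle 60.173563058747966 c [-0.04352597  0.07918181]
```

Nothing moved over more than a second: pose, grip width and lid angle are steady. I hand in.

```bash
python3 -c "
from h import *
print(ticket.hand_in())"
```

```text
the job is handed in; nothing more can be done
None
```

The job is handed in at about 15.7 s of the 58 s allowed: the plate leans on the H-beam, and the arm is holding the lid at 60°.

- **Plate:** It stands on its short end against the beam's front face. Its yaw is about −5.0°, against about −5° for the beam, so it sits square. The two cameras disagreed on its lean (12.7° and 17.8°); I placed it at about 15°. It was still there when I checked again after raising the lid.
- **Lid:** The cameras' depth fits gave 59.9° and 60.2°, and the circle through the grasp positions gave 60.0°. Pose, grip width and angle stayed steady through more than a second of holding, and the grip force was last set to 58 N.
- **Other things:** In the last picture, nothing else on the bench had visibly moved.

**Force readings:**
- When the gripper first closed on the bar, the wrist force reached about 42 N, because I was gripping about 3 mm off. I relieved it at once. I took this as the pads gripping the bar, not the gripper's body pressing on something, but I could not confirm that against the 40 N limit.
- While holding the lid, the wrist read about 11 N downward. That is more than I expected from the lid's weight and I did not explain it, but it stayed steady.

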